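Cover plate onto a two-dowel fixture

TASK

Put the cover plate that fits onto the fixture block, over the turned part in its nest: pick it up by its handle, lower it gently so that both dowel pins come through its two holes at once and it lies flat on the block, then let go. The longer plate, with its holes further apart, does not fit; leave that one where it is.

Things in the scene. Friction and masses are not known exactly. Their poses are not given: they have to be found in the camera images.
- cover_plate_grip (a point): Centre of the steel grip bar (52 x 16 x 24 mm, on two posts; pinch its 16 mm width, along y) of the SHORT aluminium plate, the one that fits: 136 (x) x 70 (y) x 10 mm, about 0.35 kg. This point is 37 mm above the plate's underside, the bar's top 49 mm, its underside 25 mm. Two 26 mm through holes at x = -42 and +42 mm; fits either way round.
- long_plate_grip (a point): Centre of the grip bar of the LONG aluminium plate, which does not fit and is left alone: 168 (x) x 70 (y) x 10 mm, 26 mm holes 116 mm apart, same grip bar and heights as the short one.
- fixture_top (a point): Centre of the top face of the fixture block: dark steel, 150 (x) x 76 (y) x 30 mm high, fixed to the bench, a turned part sunk in a round nest in its middle. Two upright 12 mm dowel pins with tapered noses at x = -42 and +42 mm rise 30 mm above this face. x runs along the line of the pins, z up. With the plate home its grip bar's centre is 37 mm above this point.

How it is judged:
On the way:
1. the shorter cover plate is carried over the fixture block, above its pins (horizontal distance between cover_plate_grip and fixture_top below 0.04 m and z of cover_plate_grip in the frame of fixture_top above 0.055 m), for 0.05 s.
At the end, for the whole second after the job is handed in: The shorter cover plate lies flat on the fixture block, at rest, both pins through its holes: grip bar within 15 mm of the block's centre seen from above and within 5 mm of 37 mm above its top, tilted less than 0.1 rad, lengthwise along the block within 0.3 rad (horizontal distance between cover_plate_grip and fixture_top below 0.015 m and z of cover_plate_grip in the frame of fixture_top between 0.032 and 0.042 m and angle between cover_plate_grip's own z axis and vertical below 0.1 rad and angle between the x axis of cover_plate_grip and the x axis of fixture_top, either way round below 0.3 rad and linear speed of cover_plate below 0.02 m/s); the robot touches nothing.
It fails at once if the longer plate is moved more than 30 mm (distance of long_plate_grip from where it was at the start of the episode above 0.03 m).
It fails at once if the cover plate is dropped or slammed onto the fixture (faster than 0.5 m/s when over it and near the pins) (horizontal distance between cover_plate_grip and fixture_top below 0.03 m and z of cover_plate_grip in the frame of fixture_top below 0.077 m and linear speed of cover_plate above 0.5 m/s).
It also fails if it takes over 42 s, if anything falls off the work surface, if the arm or the gripper's body presses on something with over 40 N, if the wrist force passes 120 N, or if a joint passes its speed limit or range.

ROBOT

A 7-joint arm with a two-finger parallel gripper is mounted at the origin on a cart in front of the work surface, level with it; the furniture and walls round the work are solid. World frame = base frame: x ahead of the robot, y to its left, z up, the work surface at z = 0. Lengths are in m, angles in rad, forces in N, time in s.
With the tool pointing down it reaches from about 0.35 to 0.9 m from the base axis. Payload 8.1 kg.
Tool frame: the origin (TCP) lies on the centre line of the jaws, within the pads' length; the fingertips stand 19 mm ahead of it and the grasp point (between the pads) is the TCP (arm.tip_reach is the distance from the TCP to the fingertips, in m); z points along the fingers, y is the line along which they close (so a half turn about z gives the same grasp; the last joint's range is limited). The gripper opens to 92 mm and grips with 3 to 60 N. Pads are 19 mm wide; open, the fingers measure 130 mm over their backs; the gripper's body (75 mm by 190 mm) begins 47 mm behind the grasp point.
Start: joints at [-1.383, 0.434, 0.025, 1.573, -0.012, 1.134, -0.075], TCP at [0.179, 0.599, 0.246] pointing down, gripper open.
Joint ranges: [-2.62, 2.62], [-0.44, 2.09], [-1.27, 1.32], [0.08, 2.57], [-1.32, 4.46], [0.12, 2], [-2.74, 2.74]. Speed limits (rad/s): [2.22, 2.22, 3.01, 3.01, 3.14, 3.14, 3.14].

INTERFACE

Orientations are given as a rotation vector (axis times angle).
In Python, from cell import arm gives the robot as it stands.
- The arm moves only by the tool arm_command, never from a script. Its argument "targets" is a list that holds one entry, the list of rows, each a list of 6 numbers: the shift along the tool's x, y, z in m, then the turn, a rotation vector about the tool's x, y, z in rad. A call has 1 to 10 rows; each row shifts and turns the commanded pose from where the row before left it, along the tool's axes as they then stand; what a row does not reach is not made up. A row lasts 1/8 s, in which the tool goes at most 62.5 mm and 10.7 degrees, less where a joint would pass 70% of its speed; a pose out of reach is approached as far as the arm can. A call with a gripper value outside its range is refused whole. "jaw" is the finger opening in m, from 0 to 0.0918, set as the call begins (left out, the last holds). The fingers move at their own pace and stop on an object; "newtons" is the grip in N (left out, the last holds). Time passes only in rows, so rows that do not move let the fingers close. It gives the time, the measured TCP pose, the force, the opening and the grip force at its end, in the units of the state.
- arm.observe(): the state, without advancing time (a new reading comes with each control period).
- arm.get_image(name): name is "scene" or "top"; returns a dict with "pixels" (400x640x3 uint8, red, green, blue), "z_map" (400x640 float32, m along the optical axis (not along the pixel's ray), 0 where there is no reading), "fx", "fy", "cx", "cy" (pixels), "dist" ([k1, k2, p1, p2, k3] as OpenCV has them; the pictures are not rectified), "xyz" and "rotation" of the camera in the world. Camera axes: x right, y down, z forward; pixel columns grow to the right and rows downward; lengths in m; the calibration is good to about 2 mm. A picture is of the moment at which its call begins.
- arm.sign_off(): hands the job in; it is judged then, once.
The state is a dict: "clock": time; "joints": joint angles; "dq": joint speeds; "joint_efforts": joint torques, N m; "position": TCP position; "ee_rot": TCP orientation; "force": force on the tool from outside, world axes, zero at the start; "ft_torque": the same for the moment, N m; "width": opening from 0.0 (shut) to 1.0 (fully open); "gripper_force": force on a finger pad.
Only numpy, scipy, OpenCV 4.12 (cv2) and the standard library are available. Lean on these libraries where they do the work, as an engineer would, in place of code of your own. Each camera call takes 0.05 s, during which the arm holds its last target. There are 200 camera calls.

## Working session

There is one attempt and no reset: what is moved stays moved. The work goes in short steps, Python scripts to look and compute and a tool call to move; the robot and the scene stay as the last step left them, time stands still between calls to the robot, and variables do not carry over. Pictures are saved under pics/ and viewed, at most 10 in all, crops included, and the job is handed in when it is done.

Besides the shell and the picture viewer there is one more tool, called after "Request:" by a JSON object that holds its "api" and its "payload". arm_command: Moves the arm, as the interface text tells. Its arguments: {"type":"object","properties":{"targets":{"type":"array","items":{"type":"array","items":{"type":"array","items":{"type":"number"}}}},"jaw":{"type":"number"},"newtons":{"type":"number"}},"required":["targets"]}

```bash
mkdir -p pics; python3 - <<'E'
from cell import arm
import cv2,numpy as np
s=arm.observe();print(s)
for n in("top","scene"):
    d=arm.get_image(n);np.save(f"{n}.npy",d,allow_pickle=True)
    cv2.imwrite(f"pics/{n}0.png",d["pixels"][:,:,::-1]);print(n,d["fx"],d["cx"],d["cy"],d["dist"],d["xyz"],d["rotation"],(d["z_map"]>0).mean())
E
```

```text
{'clock': 0.0, 'joints': array([-1.38263055,  0.43522736,  0.02498108,  1.57410355, -0.0115838 ,
        1.13398495, -0.07506482]), 'dq': array([ 0.00011168,  0.00082757, -0.00022814,  0.00151476,  0.00272344,
       -0.00132865, -0.00147736]), 'joint_efforts': array([ 3.50219898e-04, -6.67861390e+01,  9.85274389e-01, -3.14447844e+01,
       -6.04531635e-02,  4.29125573e-02,  1.62373358e-04]), 'position': array([0.1791026 , 0.59828583, 0.24493983]), 'ee_rot': array([-4.55171306e-01, -3.10837437e+00,  2.47716727e-03]), 'force': array([-0.46040465,  0.5029644 , -0.68904259]), 'ft_torque': array([0.02513916, 0.05261026, 0.01800834]), 'gripper_force': 0.0, 'width': 1.000228301696943}
top 517.7027063417956 315.4655623205788 197.3496013262839 [-0.13633408  0.          0.          0.          0.        ] [0.36642138 0.00489768 1.36794417] [-2.15365723  2.20385768 -0.1302677 ] 0.99607421875
scene 380.5271230072441 322.5133444194359 199.98417216344356 [-0.01232529  0.          0.          0.          0.        ] [0.13046225 0.45040275 0.67245624] [-0.92179696  2.53830272 -1.02909784] 0.9961015625
```

View pics/top0.png

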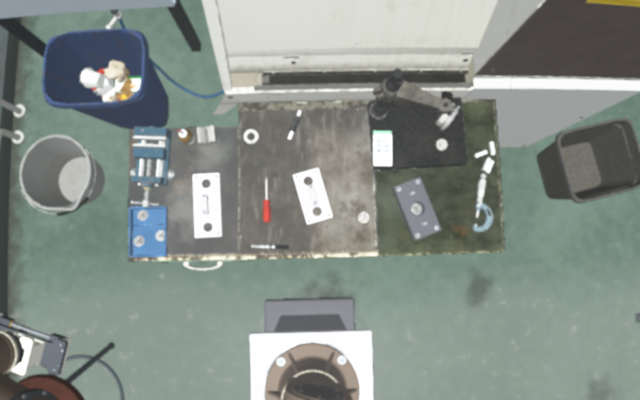

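View pics/scene0.png

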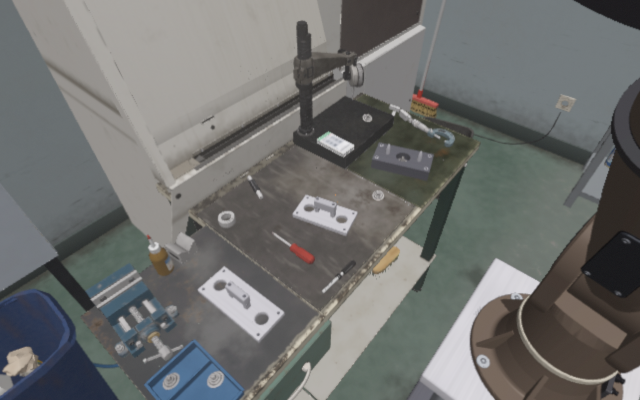

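The top view shows one plate at about (207,205), a tilted and shorter one at (312,195), and the block at (417,208). Next I measure all three.

```bash
cat > h.py <<'E'
import cv2,numpy as np
from scipy.spatial.transform import Rotation as R
def K(d): return np.array([[d["fx"],0,d["cx"]],[0,d["fy"],d["cy"]],[0,0,1]])
def rot(d):
    r=np.array(d["rotation"]); return r if r.shape==(3,3) else R.from_rotvec(r).as_matrix()
def ray(d,uv):
    p=cv2.undistortPoints(np.float64(uv).reshape(-1,1,2),K(d),np.float64(d["dist"]))[:,0]
    return np.c_[p,np.ones(len(p))]@rot(d).T
def onz(d,uv,z):
    r=ray(d,uv);c=np.array(d["xyz"]);return c+r*((z-c[2])/r[:,2])[:,None]
def cloud(d):
    h,w=d["z_map"].shape;g=np.stack(np.meshgrid(np.arange(w),np.arange(h)),-1).reshape(-1,2)
    return (np.array(d["xyz"])+ray(d,g)*d["z_map"].reshape(-1,1)).reshape(h,w,3)
def proj(d,P):
    M=rot(d).T
    return cv2.projectPoints(np.float64(P).reshape(-1,1,3),cv2.Rodrigues(M)[0],-M@np.array(d["xyz"]),K(d),np.float64(d["dist"]))[0][:,0]
E
python3 - <<'E'
from h import *
for n in("top","scene"):
    d=np.load(n+".npy",allow_pickle=True).item();P=cloud(d)
    print(n,"center",P[200,320]); print("tcp px",proj(d,[[.179,.599,.245]]), "base",proj(d,[[0,0,0]]))
    rois=dict(left=(170,150,245,260),mid=(285,155,340,235),fix=(385,168,450,250)) if n=="top" else dict(left=(190,255,295,345),mid=(285,185,365,240),fix=(365,135,442,180))
    for k,(a,b,c,e) in rois.items():
        sub=P[b:e,a:c]; z=sub[...,2]; img=d["pixels"][b:e,a:c]
        print(k,"table z",np.median(z), "zmax pct",np.percentile(z,[90,95,98,99.5]))
        m=(img.min(-1)>165) if k!="fix" else ((z>.02)&(z<.04))
        cs=cv2.findContours(m.astype(np.uint8),cv2.RETR_CCOMP,cv2.CHAIN_APPROX_NONE)
        hi=cs[1][0]; zz=.01 if k!="fix" else .03
        for i,q in enumerate(cs[0]):
            if cv2.contourArea(q)<25: continue
            w=onz(d,q[:,0]+[a,b],zz)[:,:2].astype(np.float32)
            r=cv2.minAreaRect(w*1000); print("  ",hi[i][3],np.round(r[0],1),np.round(r[1],1),round(r[2],1))
E
```

```text
top center [ 0.49541563 -0.03448127  0.01150721]
tcp px [[ 40.74047105 338.08444665]] base [[311.29749967 389.63307711]]
left table z -0.002122730829823727 zmax pct [0.00698591 0.00953484 0.03526841 0.04893682]
   -1 [351.7 235.9] [89.5 10.5] 89.0
   -1 [489.8 265.7] [173.1  76.9] 1.9
   5 [431.4 262.3] [20.7 22.3] 44.0
   5 [547.5 266.5] [22.9 22.4] 44.3
mid table z 0.001940776655853238 zmax pct [0.01201284 0.01454475 0.04841787 0.05358302]
   -1 [507.9 -15.1] [142.4  76.2] 14.9
   0 [467.4 -25.3] [20.5 22.4] 43.7
   0 [547.4  -3.4] [24.4 22.6] 43.5
fix table z 0.0019531666099861233 zmax pct [0.03202673 0.03377592 0.03560985 0.05807191]
   -1 [ 465.7 -286.1] [151.2  79.5] 19.7
   1 [ 427.3 -304.1] [14.8 15.1] 42.7
   1 [ 465.7 -285.9] [37.  37.7] 42.9
scene center [ 0.51859515 -0.01117826  0.04868495]
tcp px [[122.95295437 728.79802419]] base [[540.85233831 358.68743464]]
left table z -0.002212513369406588 zmax pct [0.00748736 0.00885616 0.04463135 0.0474472 ]
   -1 [488.  266.6] [167.4  70. ] 1.9
   0 [428.8 265.2] [28.6 25.9] 40.0
   0 [511.3 263.1] [95.2 30.1] 8.3
mid table z 0.0017247252985077566 zmax pct [0.01220497 0.03487801 0.04941421 0.05166255]
   -1 [508.  -17.1] [136.4  76.2] 15.0
   0 [466.2 -24.5] [28.1 24.5] 40.0
fix table z 0.002369356035304304 zmax pct [0.03091367 0.03209733 0.03993413 0.05799926]
   -1 [ 463.6 -281.5] [151.  89.] 19.9
   0 [ 463.9 -282.2] [37.1 30.2] 25.0
   -1 [ 582.6 -292.8] [27.6 59. ] 4.9
```

```bash
python3 - <<'E'
from h import *
for n in("top","scene"):
    d=np.load(n+".npy",allow_pickle=True).item();P=cloud(d)
    b=(abs(P[...,0]-.508)<.06)&(abs(P[...,1]+.015)<.05)&(P[...,2]>.043)&(P[...,2]<.06)
    uv=np.argwhere(b)[:,::-1]; w=onz(d,uv,.0495)[:,:2].astype(np.float32)*1000
    print(n,"bar",len(uv),cv2.minAreaRect(w),"med z",np.median(P[b][:,2]))
    f=(abs(P[...,0]-.465)<.08)&(abs(P[...,1]+.285)<.06)&(P[...,2]>.045)&(P[...,2]<.07)
    k,l,st,c=cv2.connectedComponentsWithStats(f.astype(np.uint8),connectivity=8)
    for i in range(1,k):
        q=P[l==i]; print("  pin",st[i],q[:,2].max(),q.mean(0).round(4),onz(d,[c[i]],.06)[0].round(4))
from cell import arm
s=arm.observe();M=R.from_rotvec(s["ee_rot"]);print(M.as_matrix().round(3))
a=np.radians(15.2);best=[]
for sg in(1,-1):
    X=sg*np.array([np.cos(a),np.sin(a),0]);Z=np.array([0,0,-1.]);T=R.from_matrix(np.c_[X,np.cross(Z,X),Z])
    print(sg,"shift tool",M.inv().apply(np.array([.508,-.016,.15])-s["position"]).round(4),"turn",(M.inv()*T).as_rotvec().round(4))
E
```

```text
top bar 122 ((506.7603454589844, -14.423665046691895), (51.260093688964844, 15.849961280822754), 14.561307907104492) med z 0.04892482790061836
  pin [411 191   4   4  12] 0.06289005390626534 [ 0.5054 -0.2719  0.0542] [ 0.5048 -0.2707  0.06  ]
  pin [422 221   5   5  18] 0.061253596625143514 [ 0.4255 -0.2992  0.0524] [ 0.4252 -0.2975  0.06  ]
scene bar 148 ((505.31610107421875, -12.11990737915039), (52.974327087402344, 20.992895126342773), 15.033936500549316) med z 0.049335330395554544
  pin [386 145   5   6  18] 0.06087211436969464 [ 0.5036 -0.2702  0.0516] [ 0.4985 -0.2605  0.06  ]
  pin [418 152   4   6  17] 0.05970310922641486 [ 0.4247 -0.2982  0.0524] [ 0.4211 -0.2891  0.06  ]
[[-0.958  0.287 -0.   ]
 [ 0.287  0.958 -0.001]
 [-0.    -0.001 -1.   ]]
1 shift tool [-0.4912 -0.4941  0.0958] turn [-3.0000e-04  1.8000e-03  2.5854e+00]
-1 shift tool [-0.4912 -0.4941  0.0958] turn [-1.400e-03 -2.000e-04 -5.562e-01]
```

```bash
python3 - <<'E'
import cv2,numpy as np
a=cv2.imread("pics/scene0.png")
x=cv2.resize(a[130:190,360:450],None,fx=6,fy=6,interpolation=3);y=cv2.resize(cv2.imread("pics/top0.png")[165:250,380:455],None,fx=3.4,fy=4.23)
cv2.imwrite("pics/crop1.png",np.hstack([x,cv2.resize(y,(255,360))]))
E
```

```text
(no output)
```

View pics/crop1.png

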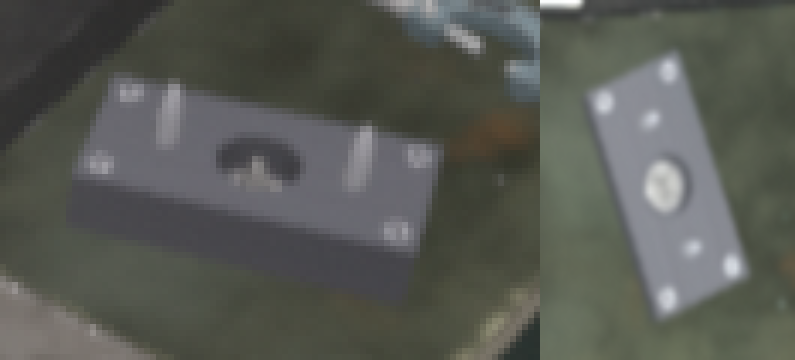

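The crop shows the block with two upright pins and a nest between them. Pin midpoint is (0.465, -0.285) at about 19.4°. The short plate's bar is at (0.507, -0.015), 15°.

Request:
{"api": "arm_command", "payload": {"targets": [[[-0.0246,-0.0247,0.003,0,0,0],[-0.0246,-0.0247,0.003,0,0,0],[-0.0246,-0.0247,0.003,0,0,0],[-0.0246,-0.0247,0.003,0,0,0],[-0.0246,-0.0247,0.003,0,0,0],[-0.0246,-0.0247,0.003,0,0,0],[-0.0246,-0.0247,0.003,0,0,0],[-0.0246,-0.0247,0.003,0,0,0],[-0.0246,-0.0247,0.003,0,0,0],[-0.0246,-0.0247,0.003,0,0,0]]], "jaw": 0.07}}

```text
clock: 1.35
position: [0.3443, 0.2904, 0.2155]
ee_rot: [-0.455, -3.108, 0.0]
force: [0.1, 1.2, 0.5]
width: 0.76
gripper_force: 0.0
```

Request:
{"api": "arm_command", "payload": {"targets": [[[-0.0246,-0.0247,0.003,0,0,0],[-0.0246,-0.0247,0.003,0,0,0],[-0.0246,-0.0247,0.003,0,0,0],[-0.0246,-0.0247,0.003,0,0,0],[-0.0246,-0.0247,0.003,0,0,0],[-0.0246,-0.0247,0.003,0,0,0],[-0.0246,-0.0247,0.003,0,0,0],[-0.0246,-0.0247,0.003,0,0,0],[-0.0246,-0.0247,0.003,0,0,0],[-0.0246,-0.0247,0.003,0,0,0]]]}}

```text
clock: 2.6
position: [0.5091, -0.0166, 0.1854]
ee_rot: [-0.455, -3.108, 0.0]
force: [0.4, 0.6, 0.1]
width: 0.76
gripper_force: 0.0
```

Request:
{"api": "arm_command", "payload": {"targets": [[[0,0,0,0,0,-0.0556],[0,0,0,0,0,-0.0556],[0,0,0,0,0,-0.0556],[0,0,0,0,0,-0.0556],[0,0,0,0,0,-0.0556],[0,0,0,0,0,-0.0556],[0,0,0,0,0,-0.0556],[0,0,0,0,0,-0.0556],[0,0,0,0,0,-0.0556],[0,0,0,0,0,-0.0556]]]}}

```text
clock: 3.85
position: [0.5086, -0.0156, 0.1854]
ee_rot: [0.418, -3.113, -0.0]
force: [-0.7, -0.7, -0.4]
width: 0.76
gripper_force: 0.0
```

```bash
cat > go.py <<'E'
import sys
from h import *
from cell import arm
def go(x,y,z,deg):
    s=arm.observe();M=R.from_rotvec(s["ee_rot"]);a=np.radians(deg)
    X=-np.array([np.cos(a),np.sin(a),0]);Z=np.array([0,0,-1.]);T=R.from_matrix(np.c_[X,np.cross(Z,X),Z])
    print(s["clock"],s["position"],"F",s["force"].round(1),"w",s["width"],"joints",s["joints"].round(2))
    print("shift",M.inv().apply(np.array([x,y,z])-s["position"]).round(4),"turn",(M.inv()*T).as_rotvec().round(4))
if __name__=="__main__": go(*map(float,sys.argv[1:5]))
E
python3 go.py .507 -.015 .038 15
python3 -c "
from cell import arm
import cv2
for n in('scene',):cv2.imwrite('pics/s1.png',arm.get_image(n)['pixels'][:,:,::-1])"
```

```text
3.85 [ 0.50860365 -0.0155611   0.18544897] F [-0.7 -0.7 -0.4] w 0.760294418379568 joints [-0.25  0.31  0.23  1.94 -0.09  0.9   1.86]
shift [0.0013 0.0009 0.1474] turn [ 0.0002 -0.0006  0.0052]
```

View pics/s1.png

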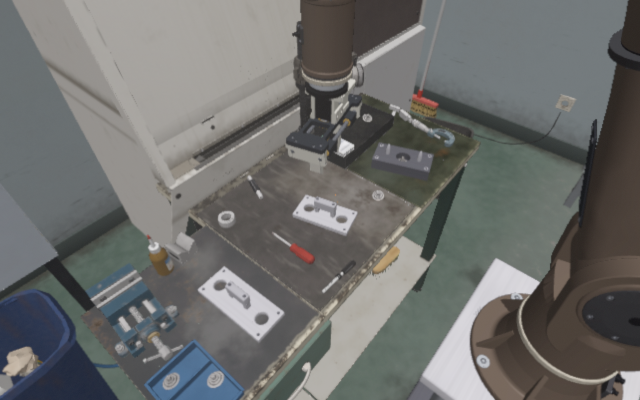

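The gripper hangs clear above the middle plate (bar at about (322,205)), with nothing in the way. I descend next.

Request:
{"api": "arm_command", "payload": {"targets": [[[0.0013,0.0009,0.017,0,0,0.005],[0,0,0.018,0,0,0],[0,0,0.018,0,0,0],[0,0,0.018,0,0,0],[0,0,0.018,0,0,0],[0,0,0.018,0,0,0],[0,0,0.015,0,0,0],[0,0,0.012,0,0,0],[0,0,0.008,0,0,0],[0,0,0.005,0,0,0]]]}}

```text
clock: 5.15
position: [0.5074, -0.0151, 0.0384]
ee_rot: [0.407, -3.115, -0.0]
force: [-1.4, -0.2, 0.2]
width: 0.763
gripper_force: 0.0
```

Request:
{"api": "arm_command", "payload": {"targets": [[[0,0,0,0,0,0],[0,0,0,0,0,0],[0,0,0,0,0,0],[0,0,0,0,0,0],[0,0,0,0,0,0],[0,0,0,0,0,0],[0,0,0,0,0,0],[0,0,0,0,0,0]]], "jaw": 0.0, "newtons": 40}}

```text
clock: 6.15
position: [0.5073, -0.0148, 0.0388]
ee_rot: [0.408, -3.115, -0.0]
force: [-1.5, 2.2, 2.1]
width: 0.171
gripper_force: 40.0
```

Gripped at about 16 mm. I lift, then look at how the plate hangs.

Request:
{"api": "arm_command", "payload": {"targets": [[[0,0,-0.004,0,0,0],[0,0,-0.008,0,0,0],[0,0,-0.012,0,0,0],[0,0,-0.015,0,0,0],[0,0,-0.016,0,0,0],[0,0,-0.016,0,0,0],[0,0,-0.015,0,0,0],[0,0,-0.012,0,0,0],[0,0,-0.008,0,0,0],[0,0,-0.004,0,0,0]]]}}

```text
clock: 7.4
position: [0.5074, -0.015, 0.1491]
ee_rot: [-0.407, 3.115, 0.0]
force: [0.2, -0.2, -4.7]
width: 0.17
gripper_force: 40.0
```

```bash
python3 go.py .465 -.285 .15 19.4
```

```text
7.4 [ 0.50741511 -0.01504112  0.14912529] F [ 0.2 -0.2 -4.7] w 0.17021940464447 joints [-0.25  0.36  0.22  1.99 -0.11  0.81  1.86]
shift [ 0.1104 -0.25   -0.0009] turn [-0.      0.0002 -0.0785]
```

Request:
{"api": "arm_command", "payload": {"targets": [[[0.0055,-0.0125,0,0,0,0],[0.011,-0.025,0,0,0,0],[0.0126,-0.0285,0,0,0,0],[0.0126,-0.0285,0,0,0,0],[0.0126,-0.0285,0,0,0,0],[0.0126,-0.0285,0,0,0,0],[0.0126,-0.0285,0,0,0,0],[0.0126,-0.0285,0,0,0,0],[0.011,-0.025,0,0,0,0],[0.0073,-0.0165,0,0,0,0]]]}}

```text
clock: 8.65
position: [0.4636, -0.2872, 0.1482]
ee_rot: [0.404, -3.114, 0.0]
force: [-0.6, 0.2, -3.8]
width: 0.174
gripper_force: 40.0
```

Request:
{"api": "arm_command", "payload": {"targets": [[[0,0,0,0,0,-0.02],[0,0,0,0,0,-0.02],[0,0,0,0,0,-0.02],[0,0,0,0,0,-0.0185],[0,0,0,0,0,0]]]}}

```text
clock: 9.28
position: [0.4651, -0.2847, 0.1488]
ee_rot: [-0.531, 3.096, 0.0]
force: [-0.1, -0.2, -4.2]
width: 0.171
gripper_force: 40.0
```

```bash
python3 go.py .465 -.285 .08 19.4
python3 - <<'E'
from h import *
from cell import arm
d=arm.get_image("scene");np.save("s2.npy",d,allow_pickle=True);P=cloud(d)
cv2.imwrite("pics/s2.png",cv2.resize(d["pixels"][90:200,330:470,::-1],None,fx=5,fy=5,interpolation=3))
q=P[(abs(P[...,0]-.465)<.1)&(abs(P[...,1]+.285)<.08)&(abs(P[...,2]-.123)<.012)]
c=q-q.mean(0);n=np.linalg.svd(c,full_matrices=False)[2][2];print(len(q),q.mean(0),n)
E
```

```text
9.275 [ 0.46513617 -0.28466911  0.14876673] F [-0.1 -0.2 -4.2] w 0.17123066866506823 joints [ 0.26  0.41  0.26  1.9  -0.14  0.84  2.5 ]
shift [ 0.0002 -0.0003  0.0688] turn [0.0001 0.0002 0.001 ]
904 [ 0.45922613 -0.27591351  0.11892672] [-0.01017102  0.03115085  0.99946294]
```

View pics/s2.png

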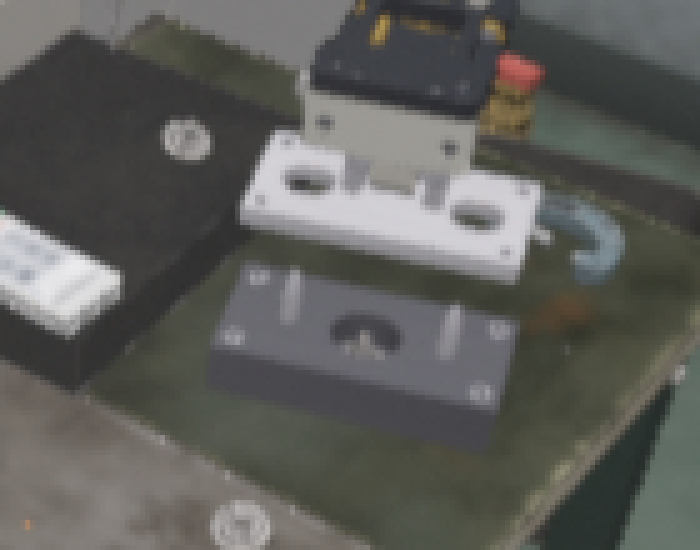

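The plate hangs level, holes near crop pixels (308,180) and (477,213), above the block. I check those against the pins.

```bash
python3 - <<'E'
from h import *
d=np.load("s2.npy",allow_pickle=True).item()
h=onz(d,np.array([[308,180],[477,213]])/5+[330,90],.120);print(h,h.mean(0))
p=onz(d,np.array([[296,268],[458,306]])/5+[330,90],.0585);print("pins",p,p.mean(0))
E
```

```text
[[ 0.50282035 -0.26976406  0.12      ]
 [ 0.42456067 -0.29986192  0.12      ]] [ 0.46369051 -0.28481299  0.12      ]
pins [[ 0.50604919 -0.27848409  0.0585    ]
 [ 0.42497712 -0.3055312   0.0585    ]] [ 0.46551316 -0.29200765  0.0585    ]
```

Request:
{"api": "arm_command", "payload": {"targets": [[[0,0,0.004,0,0,0],[0,0,0.008,0,0,0],[0,0,0.01,0,0,0],[0,0,0.01,0,0,0],[0,0,0.005,0,0,0],[0,0,0.001,0,0,0]]]}}

```text
clock: 10.07
position: [0.4648, -0.285, 0.1102]
ee_rot: [0.529, -3.096, -0.001]
force: [0.6, 0.7, -4.4]
width: 0.173
gripper_force: 40.0
```

Request:
{"api": "arm_command", "payload": {"targets": [[[0,0,0.003,0,0,0],[0,0,0.003,0,0,0],[0,0,0.003,0,0,0],[0,0,0.003,0,0,0],[0,0,0.003,0,0,0],[0,0,0.003,0,0,0],[0,0,0.003,0,0,0],[0,0,0.003,0,0,0]]]}}

```text
clock: 11.08
position: [0.465, -0.285, 0.0865]
ee_rot: [-0.529, 3.097, 0.0]
force: [0.4, -0.4, -4.1]
width: 0.168
gripper_force: 40.0
```

```bash
python3 go.py .465 -.285 .0685 19.4
python3 - <<'E'
from cell import arm
import cv2
d=arm.get_image("scene")
cv2.imwrite("pics/s3.png",cv2.resize(d["pixels"][90:200,330:470,::-1],None,fx=5,fy=5,interpolation=3))
E
```

```text
11.075 [ 0.46501382 -0.28504903  0.08652397] F [ 0.4 -0.4 -4.1] w 0.1675614389733166 joints [ 0.28  0.5   0.23  1.95 -0.17  0.71  2.53]
shift [-0.      0.0001  0.018 ] turn [ 0.      0.0001 -0.    ]
```

View pics/s3.png

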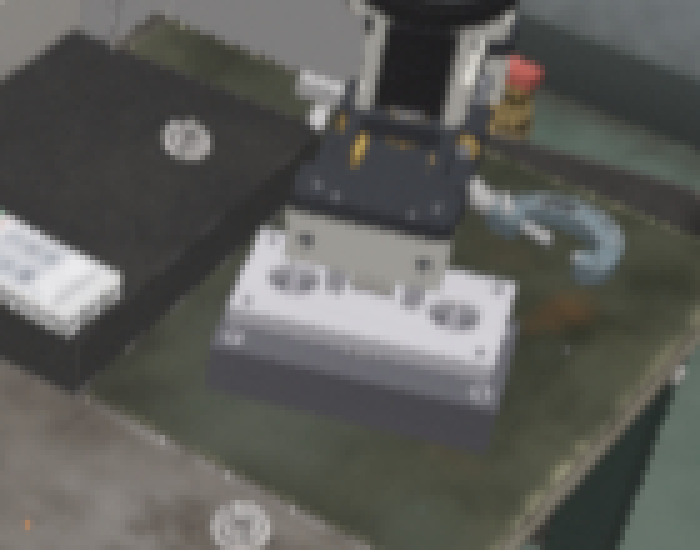

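Both pins show in the holes, near crop pixels (297,275) and (457,315), and there is no contact force. I lower the rest of the way gently.

Request:
{"api": "arm_command", "payload": {"targets": [[[0,0,0.003,0,0,0],[0,0,0.003,0,0,0],[0,0,0.003,0,0,0],[0,0,0.0025,0,0,0],[0,0,0.002,0,0,0],[0,0,0.0015,0,0,0],[0,0,0.001,0,0,0],[0,0,0.001,0,0,0],[0,0,0,0,0,0]]]}}

```text
clock: 12.25
position: [0.465, -0.285, 0.0697]
ee_rot: [0.529, -3.097, -0.0]
force: [-0.4, 0.0, -3.8]
width: 0.174
gripper_force: 40.0
```

Request:
{"api": "arm_command", "payload": {"targets": [[[0,0,0.0007,0,0,0],[0,0,0.0007,0,0,0],[0,0,0,0,0,0]]]}}

```text
clock: 12.62
position: [0.4651, -0.2851, 0.0692]
ee_rot: [-0.529, 3.096, 0.0]
force: [-2.9, 3.0, 7.9]
width: 0.173
gripper_force: 40.0
```

Contact with the block. I release and retreat.

Request:
{"api": "arm_command", "payload": {"targets": [[[0,0,0,0,0,0],[0,0,0,0,0,0],[0,0,0,0,0,0],[0,0,0,0,0,0],[0,0,0,0,0,0],[0,0,0,0,0,0]]], "jaw": 0.06}}

```text
clock: 13.38
position: [0.465, -0.2851, 0.0683]
ee_rot: [0.529, -3.097, -0.0]
force: [0.1, 0.5, 0.1]
width: 0.649
gripper_force: 0.0
```

Request:
{"api": "arm_command", "payload": {"targets": [[[0,0,-0.005,0,0,0],[0,0,-0.01,0,0,0],[0,0,-0.015,0,0,0],[0,0,-0.02,0,0,0],[0,0,-0.02,0,0,0],[0,0,-0.02,0,0,0],[0,0,-0.02,0,0,0],[0,0,-0.015,0,0,0],[0,0,-0.005,0,0,0],[0,0,0,0,0,0]]]}}

```text
clock: 14.62
position: [0.465, -0.285, 0.1984]
ee_rot: [-0.529, 3.096, -0.0]
force: [0.0, -0.0, 0.1]
width: 0.653
gripper_force: 0.0
```

```bash
python3 - <<'E'
from h import *
from cell import arm
d=arm.get_image("scene");P=cloud(d)
cv2.imwrite("pics/s4.png",cv2.resize(d["pixels"][90:200,330:470,::-1],None,fx=5,fy=5,interpolation=3))
b=(abs(P[...,0]-.465)<.06)&(abs(P[...,1]+.285)<.05)&(P[...,2]>.073)&(P[...,2]<.09)
print(b.sum(),P[b].mean(0),np.median(P[b][:,2]),cv2.minAreaRect(onz(d,np.argwhere(b)[:,::-1],.079)[:,:2].astype(np.float32)*1000))
E
```

```text
108 [ 0.46311867 -0.28293548  0.07765441] 0.07816606196331094 ((462.44732666015625, -280.747314453125), (51.70691680908203, 22.917865753173828), 19.911422729492188)
```

View pics/s4.png

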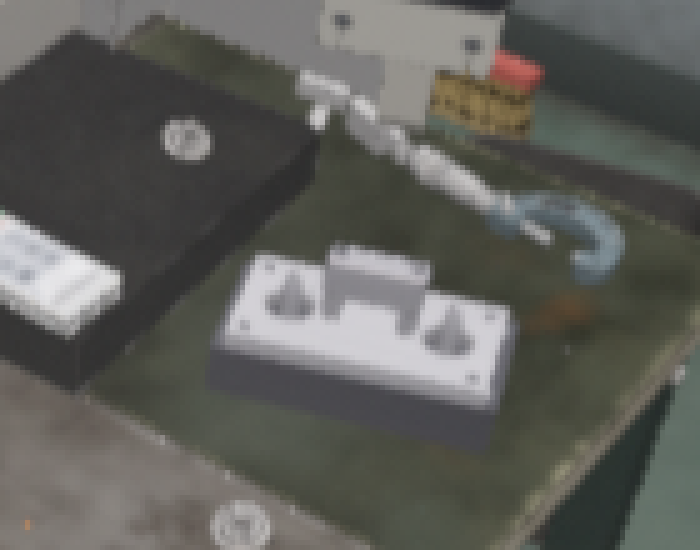

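The plate lies flat with both pins through its holes, at crop pixels (292,290) and (450,325), and the gripper is clear.

```bash
python3 -c "
from cell import arm
print(arm.sign_off())"
```

```text
the job is handed in; nothing more can be done
None
```

The short cover plate lies flat on the fixture block with both pins through its holes; the gripper is clear, the long plate was never touched, and the job was handed in at about 15 s (no verdict was returned).

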